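# Seat a plaster model in the V-block and hold it down for scribing

## Task

We are about to scribe the mould seam on the long round plaster model. Lift it off its wooden rest, lay it gently in the groove of the steel V-block with its plain foot end brought up to the end plate (no more than a small gap of 2 to 3 mm), and keep it pressed down firmly, with about 20 N straight down, so that it bears well on both faces of the groove and cannot roll. Finish while still holding it down like that, do not let go, and leave everything else on the bench where it is.

Things in the scene. Friction and masses are not known exactly. Their poses are not given: they have to be found in the camera images.
- model: Long off-white plaster model, about 0.27 kg, lying on its side: a plain cylinder 52 mm in diameter, 110 mm long, with a short plug (pouring spare, 28 to 36 mm in diameter, 18 mm long) on its mouth end only. Origin on the axis at mid-length of the 110 mm barrel. x runs along the axis to the plain foot (foot face at x = +55 mm, plug end at x = -73 mm); z is up at the start.
- vblock: Steel V-block, fixed on the slab, 90 x 70 x 40.5 mm (x, y, z); origin under its middle. A 90 degree V groove, 45 mm wide at the top, runs along x, open at the -x end. A 6 mm end plate closes the +x end: inner face at x = +45 mm, top 52 mm above the underside. The block's top is 14.3 mm below the seated model's axis: keep fingertips beside the model above it.
- vblock_left: The half of the V-block on its +y side, with one sloping face of the groove (same origin and axes as the V-block).
- vblock_right: The half of the V-block on its -y side, with the other sloping face (same origin and axes as the V-block).
- vblock_seat (a point): Where the model's origin is when it is fully seated: on the groove's centre plane, 54.8 mm above the V-block's underside, 55 mm before the end plate's inner face. Axes as the V-block's: the seated model's x axis lies along this x axis.
- rest: The model's rest, fixed on the bench: plywood board 160 x 110 x 12 mm (x, y, z) with two low bevelled strips, 100 mm long along x, at most 21 mm above the bench. The model lies between them along the board's x axis, its axis 39.5 mm above the bench. Origin under the board's middle.
- slab: White stone slab, fixed, 350 x 380 x 20 mm (x, y, z); the V-block, the surface gauge and the square stand on it. Origin at the middle of its underside, on the bench.
- gauge: Bystander: surface gauge (scribing block) on the slab's far side: dark steel base 55 x 70 x 24 mm, thin pillar up to 153 mm above its underside, scriber needle along y, 200 mm long, about 80 mm up. Origin at the middle of its underside.
- square: Bystander: small engineer's square lying on the slab's left side: stock 18 x 75 x 14 mm, blade 100 x 20 x 3 mm along x from one end of the stock. Origin under the stock's middle.
- cup_model: Bystander: tapered plaster cup model standing upright, 80 mm wide near the top, 92 mm high. Origin at the middle of its underside.
- short_model: Bystander: short plaster cylinder standing upright, 38 mm in diameter, 70 mm high. Origin at the middle of its underside.
- slip_jar: Bystander: jar of brown slip with a white lid, 74 mm in diameter, 115 mm high. Origin at the middle of its underside.
- slip_cup: Bystander: white cup of slip, 72 mm in diameter, 70 mm high. Origin at the middle of its underside.
- brush: Bystander: flat wide brush with a blue handle, 205 mm long, 12 mm high, lying on the bench. Origin under the middle of it, x along it towards the bristles.

How it is judged:
On the way, in this order (a step that is already met when the one before it is completed fails the run):
1. the model has been lifted clear of its rest by the gripper (contact force between model and the fingers above 1 N and contact force between model and rest below 0.05 N and height (world z) of model above 0.055 m), for 0.2 s.
2. the model lies in the groove, on both faces, with its foot up to the end plate (x of model in the frame of vblock_seat between -0.004 and 0.003 m and y of model in the frame of vblock_seat between -0.003 and 0.003 m and z of model in the frame of vblock_seat between -0.003 and 0.003 m and angle between the x axis of model and the x axis of vblock, either way round below 0.06 rad and contact force between model and vblock_left above 0.5 N and contact force between model and vblock_right above 0.5 N), for 0.2 s.
At the end, for the whole second after the job is handed in: The model lies in the groove, within 3 mm of its seat sideways and in height, within 0.06 rad of the groove's direction, its foot within 4 mm of the end plate, at rest, with the fingers pressing it so that it bears with over 5 N on each groove face, all through the last second (x of model in the frame of vblock_seat between -0.004 and 0.003 m and y of model in the frame of vblock_seat between -0.003 and 0.003 m and z of model in the frame of vblock_seat between -0.003 and 0.003 m and angle between the x axis of model and the x axis of vblock, either way round below 0.06 rad and contact force between model and vblock_left above 5 N and contact force between model and vblock_right above 5 N and contact force between model and the fingers above 3 N and linear speed of model below 0.02 m/s); the arm keeps its last pose, push and grip.
It fails at once if a bystander was pushed more than 30 mm out of place (the surface gauge 20 mm) (distance of gauge from where it was at the start of the episode above 0.02 m or distance of any of square, cup_model, short_model, slip_jar, slip_cup, brush from where it was at the start of the episode above 0.03 m).
It fails at once if a bystander was knocked over (angle between any of gauge, square, cup_model, short_model, slip_jar, slip_cup, brush's own z axis and vertical above 0.3 rad).
It fails at once if the model was knocked or forced into the V-block (more than 80 N) (contact force between model and vblock above 80 N).
It also fails if it takes over 54 s, if anything falls off the work surface, if the arm or the gripper's body presses on something with over 40 N, if the wrist force passes 120 N, or if a joint passes its speed limit or range.

## Robot

A 7-joint arm with a two-finger parallel gripper is mounted at the origin on the work surface. World frame = base frame: x ahead of the robot, y to its left, z up, the work surface at z = 0. Lengths are in m, angles in rad, forces in N, time in s.
With the tool pointing down it reaches from about 0.4 to 0.85 m from the base axis. Payload 10.4 kg.
Tool frame: the origin (TCP) lies on the centre line of the jaws, within the pads' length; the fingertips stand 22 mm ahead of it and the grasp point (between the pads) lies 3 mm ahead of it; z points along the fingers, y is the line along which they close (so a half turn about z gives the same grasp; the last joint's range is limited). The gripper opens to 87 mm and grips with 3 to 60 N. Pads are 19 mm wide; open, the fingers measure 117 mm over their backs; the gripper's body (75 mm by 190 mm) begins 51 mm behind the grasp point.
Start: joints at [1.124, 0.332, -0.065, 1.46, 0.022, 1.35, -0.088], TCP at [0.257, -0.57, 0.245] pointing down, gripper open.
Joint ranges: [-2.6, 2.6], [-0.5, 2.12], [-1.47, 1.34], [0.16, 2.42], [-1.27, 4.41], [0.06, 2.06], [-2.6, 2.6]. Speed limits (rad/s): [2.22, 2.22, 2.79, 2.79, 3.14, 3.14, 3.14].

## Interface

Orientations are given as a unit quaternion [x, y, z, w].
In Python, from bench import r, cams gives the robot as it stands (r), with the cameras (cams).
- The arm moves only by the tool jog_arm, called after "Request:" as a command line: name --argument value ..., lists and objects as JSON in quotes. Schema: {"type":"object","properties":{"plan":{"type":"array","items":{"type":"array","prefixItems":[{"type":"array","items":{"type":"number"},"minItems":3,"maxItems":3},{"type":"number"},{"type":"number"}],"minItems":3,"maxItems":3},"minItems":1,"maxItems":12},"squeeze":{"type":"number"},"only":{"type":"string"},"quiet":{"type":"boolean"},"lines":{"type":"string"}},"required":["plan"],"additionalProperties":false}. plan is a list of rows, 1 to 12 of them, each written [[dx, dy, dz], turn, opening]: dx, dy, dz in shares of 0.4 m (1.0 is 0.4 m), then a turn about the tool's z in parts of the range, where 1.0 means pi/2 rad, then the finger opening in m; each row is the pose to reach, as a shift and turn from the pose commanded when the call began, along the tool's axes at that moment; what a row does not reach only later rows make up. A row lasts 1/10 s, in which the tool goes at most 0.05 m and 0.15 rad, less where a joint would pass 70% of its speed; a pose out of reach is approached as far as the arm can. The fingers move at their own pace and stop on an object; squeeze is the grip in N (left out, the last holds). Time passes only in rows, so rows that do not move let the fingers close. The tool returns the time, the measured TCP pose, the force, the opening and the grip force at its end. only (a regular expression) keeps the lines of the reply that match it, lines (a string "A,B") keeps lines A to B, and quiet returns only ok. Shift and turn numbers lie between -1 and 1, and a call with a number outside is refused. Input that does not fit is refused with a message, and nothing moves.
- r.read_state(): the state, without advancing time (a new reading comes with each control period).
- cams.camera(name): name is "scene" or "top" or "wrist"; returns a dict with "img" (384x512x3 uint8, red, green, blue), "fx", "fy", "cx", "cy" (pixels), "k1" (the pictures are not rectified: a ray, as slopes to the right and down, at radius r is drawn at 1 + k1 r^2 times it, then the intrinsics apply), "pose" (4x4, takes a point from camera to world coordinates). Camera axes: x right, y down, z forward; pixel columns grow to the right and rows downward; lengths in m; the calibration is good to about 2 mm. A picture is of the moment at which its call begins. There is no depth.
- r.close_job(): hands the job in; it is judged then, once.
The state is a dict: "time": time; "joint_positions": joint angles; "joint_vel": joint speeds; "joint_torque": joint torques, N m; "ee_pos": TCP position; "eef_rot": TCP orientation; "ft_force": force on the tool from outside, world axes, zero at the start; "torque": the same for the moment, N m; "width": finger opening in m; "grip_force": force on a finger pad.
Only numpy, scipy, OpenCV 4.12 (cv2) and the standard library are available. Lean on these libraries where they do the work, as an engineer would, in place of code of your own. Each camera call takes 0.05 s, during which the arm holds its last target. There are 200 camera calls.

## Working session

There is one attempt and no reset: what is moved stays moved. The work goes in short steps, Python scripts to look and compute and a tool call to move; the robot and the scene stay as the last step left them, time stands still between calls to the robot, and variables do not carry over. Pictures are saved under pics/ and viewed, at most 10 in all, crops included, and the job is handed in when it is done.

```bash
ls; mkdir -p pics
```

Run:
```python
from bench import r, cams
import cv2,numpy as np
s=r.read_state(); print({k:np.round(v,3).tolist() for k,v in s.items()})
for n in("top","scene"):
    c=cams.camera(n); cv2.imwrite(f"pics/{n}0.png",c["img"][:,:,::-1]); print(n,c["fx"],c["fy"],c["cx"],c["cy"],c["k1"],np.round(c["pose"],4).tolist())
```

```text
bench.py
pics
{'time': 0.0, 'joint_positions': [1.124, 0.333, -0.065, 1.461, 0.022, 1.35, -0.089], 'joint_vel': [-0.0, -0.0, 0.001, -0.001, -0.0, 0.001, -0.001], 'joint_torque': [0.0, -62.325, 0.025, -38.989, -0.061, 0.04, 0.0], 'ee_pos': [0.257, -0.569, 0.244], 'eef_rot': [0.978, 0.21, -0.0, -0.001], 'ft_force': [0.052, 0.367, 0.177], 'torque': [0.013, -0.0, 0.042], 'grip_force': 0.0, 'width': 0.087}
top 366.088185648717 366.088185648717 256.5611853957895 186.09274199836148 -0.03352202118233966 [[-0.0193, -0.9884, 0.1506, 0.402], [-0.9998, 0.019, -0.0034, -0.0453], [0.0005, -0.1506, -0.9886, 1.2157], [0.0, 0.0, 0.0, 1.0]]
scene 393.5116901995081 393.5116901995081 250.66553940833575 197.64917330757277 -0.1066780408074531 [[-0.4686, 0.5577, -0.6851, 1.3202], [0.8834, 0.2901, -0.3681, 0.3859], [-0.0065, -0.7777, -0.6286, 0.7573], [0.0, 0.0, 0.0, 1.0]]
```

View pics/top0.png

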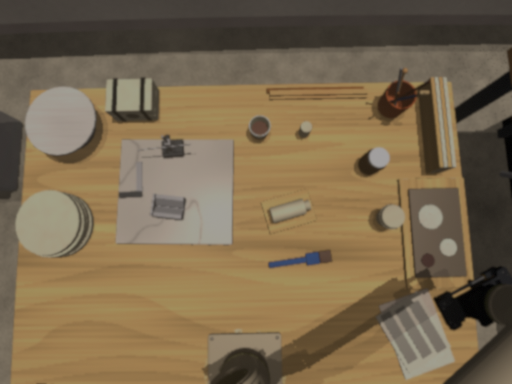

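View pics/scene0.png

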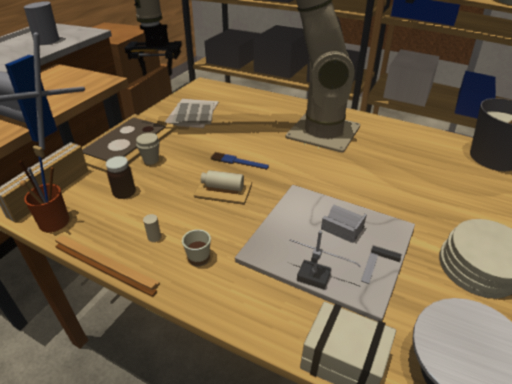

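The top view shows the model at about (290,210) with its plug to the right. The V-block is at about (168,207) on the slab, the gauge at (173,148) and the square at (133,182). I'll zoom in for detail.

Create h.py:
```python
import numpy as np,cv2
from bench import r, cams
def cam(n): return cams.camera(n)
def ray(c,uv):
    uv=np.atleast_2d(np.asarray(uv,float)); d=np.c_[(uv[:,0]-c["cx"])/c["fx"],(uv[:,1]-c["cy"])/c["fy"]]
    u=d.copy()
    for _ in range(20): u=d/(1+c["k1"]*(u**2).sum(1,keepdims=True))
    P=np.asarray(c["pose"]); return P[:3,3],np.c_[u,np.ones(len(u))]@P[:3,:3].T
def onz(c,uv,z):
    o,d=ray(c,uv); return o+d*((z-o[2])/d[:,2])[:,None]
def proj(c,X):
    P=np.asarray(c["pose"]); q=(np.atleast_2d(X)-P[:3,3])@P[:3,:3]; s=q[:,:2]/q[:,2:]
    s=s*(1+c["k1"]*(s**2).sum(1,keepdims=True)); return s*c["fx"]+[c["cx"],c["cy"]]
```

Run:
```python
import cv2,numpy as np
t=cv2.imread("pics/top0.png"); s=cv2.imread("pics/scene0.png")
a=cv2.resize(t[175:240,115:215],(400,260),interpolation=cv2.INTER_CUBIC)  # x4
b=cv2.resize(t[175:240,245:345],(400,260),interpolation=cv2.INTER_CUBIC)
c=cv2.resize(s[190:255,300:400],(400,260),interpolation=cv2.INTER_CUBIC)
d=cv2.resize(s[150:215,180:280],(400,260),interpolation=cv2.INTER_CUBIC)
cv2.imwrite("pics/crop0.png",np.vstack([np.hstack([a,b]),np.hstack([c,d])]))
```

```text
(no output)
```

View pics/crop0.png

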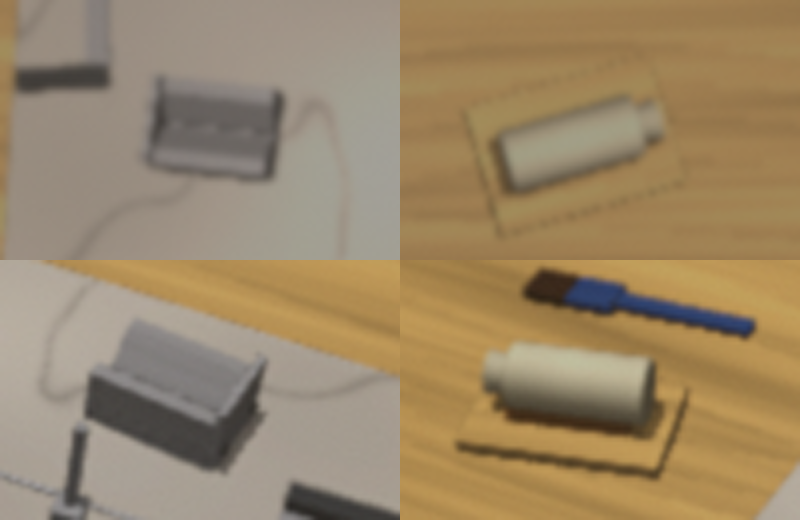

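The end plate is on the V-block's +y side (left in the top view, right in scene), and the model's foot also points +y, so the model only needs a small turn. Next I'll get rough positions from the top view.

Run:
```python
from h import *
c=cam("top")
A=lambda x,y:(115+x/4-.4,175+y/4-.4); B=lambda x,y:(245+(x-400)/4-.4,175+y/4-.4)
f=onz(c,[B(498,161),B(640,120),B(664,118)],.0395).round(4); print(f)
d=f[0]-f[1]; print("model yaw",np.degrees(np.arctan2(d[1],d[0])))
v=onz(c,[A(157,75),A(283,92),A(272,180),A(150,165)],.0605).round(4);print(v, v.mean(0))
print(onz(c,[B(470,108),B(640,55),B(686,180),B(502,236)],.012).mean(0))
s=cam("scene")
sv=onz(s,[(300+88/4-.4,190+(368-260)/4-.4),(300+210/4-.4,190+(418-260)/4-.4)],.0605); print("scene far top edge",sv)
w=cam("wrist"); P=np.array(w["pose"]); print("wrist",w["fx"],w["k1"],P.round(3).tolist())
st=r.read_state(); from scipy.spatial.transform import Rotation as R
Rt=R.from_quat(st["eef_rot"]).as_matrix(); print(Rt.round(3)); print("cam in tool",(Rt.T@(P[:3,3]-st["ee_pos"])).round(4),(Rt.T@P[:3,:3]).round(3).tolist())
```

```text
[[ 0.487  -0.0878  0.0395]
 [ 0.5178 -0.2032  0.0395]
 [ 0.519  -0.2226  0.0395]]
model yaw 104.94377739356726
[[0.5609 0.2788 0.0605]
 [0.5453 0.1779 0.0605]
 [0.4756 0.186  0.0605]
 [0.4892 0.2828 0.0605]] [0.51775  0.231375 0.0605  ]
[ 0.50149113 -0.1522436   0.012     ]
scene far top edge [[0.54451526 0.18310517 0.0605    ]
 [0.55403716 0.2700579  0.0605    ]]
wrist 292.56110590399396 -0.03449700534959892 [[0.412, -0.868, -0.279, 0.335], [-0.911, -0.392, -0.125, -0.535], [-0.001, 0.305, -0.952, 0.385], [0.0, 0.0, 0.0, 1.0]]
[[ 0.912  0.411 -0.   ]
 [ 0.411 -0.912  0.001]
 [-0.    -0.001 -1.   ]]
cam in tool [ 0.0851 -0.     -0.1406] [[0.001, -0.952, -0.305], [1.0, 0.001, -0.0], [0.0, -0.305, 0.952]]
```

The manual's scale: shifts go in shares of 0.4 m and turns go in shares of pi/2 rad. Converting my numbers, 0.398 m / 0.4 = 0.995, -0.287 m / 0.4 = -0.7175, -1.41 rad / 1.5708 = -0.8976.

Request:
jog_arm --plan '[[[0.995, -0.7175, 0], -0.8976, 0.087], [[0.995, -0.7175, 0], -0.8976, 0.087], [[0.995, -0.7175, 0], -0.8976, 0.087], [[0.995, -0.7175, 0], -0.8976, 0.087], [[0.995, -0.7175, 0], -0.8976, 0.087], [[0.995, -0.7175, 0], -0.8976, 0.087], [[0.995, -0.7175, 0], -0.8976, 0.087], [[0.995, -0.7175, 0], -0.8976, 0.087], [[0.995, -0.7175, 0], -0.8976, 0.087], [[0.995, -0.7175, 0], -0.8976, 0.087], [[0.995, -0.7175, 0], -0.8976, 0.087], [[0.995, -0.7175, 0], -0.8976, 0.087]]' --squeeze 40

```text
time: 1.45
ee_pos: [0.502, -0.1438, 0.2444]
eef_rot: [0.608, 0.794, -0.0, -0.0]
ft_force: [0.3, -0.5, 0.8]
width: 0.0872
grip_force: 0.0
```

Run:
```python
from h import *
c=cam("wrist"); im=cv2.cvtColor(c["img"],cv2.COLOR_RGB2BGR)
cv2.imwrite("pics/w1.png",im); s=r.read_state(); print(s["joint_positions"],s["ee_pos"],s["time"])
```

```text
[ 0.68901549  0.14468098 -0.53938815  1.70738616  0.07714608  1.3109049
  0.39644508] [ 0.50153026 -0.14505675  0.2444116 ] 1.5
```

View pics/w1.png

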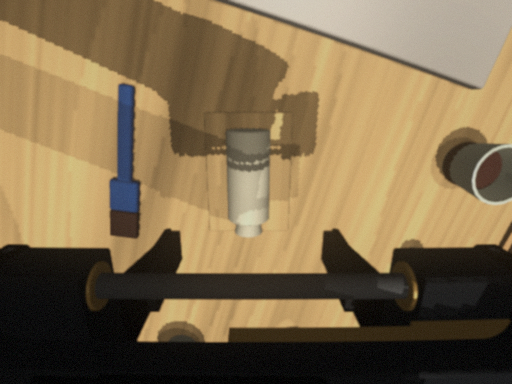

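The model is vertical in the wrist view at columns 227–270, with the foot at row ~128 and the plug ending at row ~235. The brush at left and cup at right are clear of the fingers. I'll measure its axis precisely from a colour mask.

Run:
```python
from h import *
c=cam("wrist"); hsv=cv2.cvtColor(c["img"],cv2.COLOR_RGB2HSV)
print(hsv[150,215:285:3].tolist()); 
roi=np.zeros(hsv.shape[:2],bool); roi[110:242,205:292]=1
m=((hsv[...,1]<90)&roi).astype(np.uint8); m=cv2.morphologyEx(m,cv2.MORPH_OPEN,np.ones((3,3)))
n,l,st,_=cv2.connectedComponentsWithStats(m); k=1+st[1:,4].argmax(); print(st[k]); m=l==k
pts=[]
for v in range(120,240,6):
    u=np.where(m[v])[0]
    if len(u): print(v,u.min(),u.max(),end="; ")
    if 135<=v<=212 and len(u): pts.append(((u.min()+u.max())/2,v))
X=onz(c,pts,.0395); 
vx,vy,x0,y0=cv2.fitLine(X[:,:2].astype(np.float32),cv2.DIST_HUBER,0,1e-4,1e-4).ravel()
d=np.array([vx,vy]); d*=np.sign(d[1]); print("\nyaw",np.degrees(np.arctan2(d[1],d[0])))
o=r.read_state(); p=o["ee_pos"][:2]
print("lateral of TCP", np.cross(d,p-[x0,y0]))
for v,z in ((st[k][1],.0655),(st[k][1],.0135),(st[k][1]+st[k][3],.0395)):
    q=onz(c,[(248,v)],z)[0]; print(v,z,q,"axial from TCP",d@(q[:2]-p))
w=[onz(c,[(np.where(m[v])[0].min(),v),(np.where(m[v])[0].max()+1,v)],.0395) for v in (140,190)]; print([np.linalg.norm(a[0]-a[1]) for a in w])
```

```text
[[19, 125, 104], [18, 118, 110], [17, 123, 102], [18, 116, 92], [19, 85, 75], [23, 76, 84], [20, 67, 92], [21, 65, 102], [21, 63, 114], [23, 63, 121], [20, 57, 129], [21, 58, 128], [22, 57, 129], [20, 56, 132], [23, 58, 124], [21, 56, 122], [21, 63, 118], [23, 56, 118], [22, 66, 112], [16, 114, 107], [18, 120, 104], [18, 112, 105], [18, 130, 94], [17, 117, 98]]
[ 227  128   44  109 4245]
132 227 269; 138 227 269; 144 227 270; 150 227 270; 156 228 269; 162 228 269; 168 228 269; 174 228 269; 180 228 269; 186 229 269; 192 229 269; 198 229 268; 204 229 268; 210 229 268; 216 229 268; 222 235 263; 228 237 261; 234 238 259; 
yaw 104.97301
lateral of TCP -0.0023520699484012365
128 0.0655 [ 0.48385961 -0.09053212  0.0655    ] axial from TCP 0.05778307672551361
128 0.0135 [ 0.48436808 -0.0949544   0.0135    ] axial from TCP 0.05337957535737344
237 0.0395 [ 0.51972496 -0.22696134  0.0395    ] axial from TCP -0.08328036848896728
[np.float64(0.05039281564134586), np.float64(0.05183518992755404)]<stdin>:16: DeprecationWarning: Arrays of 2-dimensional vectors are deprecated. Use arrays of 3-dimensional vectors instead. (deprecated in NumPy 2.0)
```

To row units: 0.192 m / 0.4 = 0.48, 0.185 m / 0.4 = 0.4625.

Request:
jog_arm --plan '[[[0, -0.005, 0.125], 0, 0.087], [[0, -0.005, 0.25], 0, 0.087], [[0, -0.005, 0.35], 0, 0.087], [[0, -0.005, 0.425], 0, 0.087], [[0, -0.005, 0.4625], 0, 0.087], [[0, -0.005, 0.48], 0, 0.087], [[0, -0.005, 0.48], 0, 0.087]]'

```text
time: 2.25
ee_pos: [0.4999, -0.1456, 0.0528]
eef_rot: [0.609, 0.793, -0.0, 0.0]
ft_force: [-1.1, 0.8, 0.9]
width: 0.0871
grip_force: 0.0
```

Request:
jog_arm --plan '[[[0, 0, 0], 0, 0.06], [[0, 0, 0], 0, 0.045], [[0, 0, 0], 0, 0.03], [[0, 0, 0], 0, 0.03], [[0, 0, 0], 0, 0.03], [[0, 0, 0], 0, 0.03], [[0, 0, 0], 0, 0.03], [[0, 0, 0], 0, 0.03]]' --squeeze 40

```text
time: 3.05
ee_pos: [0.4984, -0.1455, 0.0525]
eef_rot: [0.608, 0.794, -0.001, -0.001]
ft_force: [-8.7, -1.6, 8.3]
width: 0.051
grip_force: 40.0
```

Request:
jog_arm --plan '[[[0, 0, -0.0075], 0, 0.03], [[0, 0, -0.025], 0, 0.03], [[0, 0, -0.0625], 0, 0.03], [[0, 0, -0.125], 0, 0.03], [[0, 0, -0.2], 0, 0.03], [[0, 0, -0.2], 0, 0.03]]'

```text
time: 3.65
ee_pos: [0.5025, -0.1452, 0.1375]
eef_rot: [0.608, 0.794, 0.001, 0.004]
ft_force: [-0.6, -0.3, -3.0]
width: 0.0514
grip_force: 40.0
```

Request:
jog_arm --plan '[[[0, 0, -0.075], 0, 0.03], [[0.075, 0.025, -0.175], 0.0318, 0.03], [[0.175, 0.05, -0.25], 0.0637, 0.03], [[0.275, 0.075, -0.325], 0.1146, 0.03], [[0.375, 0.1125, -0.4], 0.1655, 0.03], [[0.475, 0.1375, -0.42], 0.2165, 0.03], [[0.575, 0.17, -0.42], 0.2483, 0.03], [[0.6375, 0.19, -0.42], 0.2502, 0.03], [[0.6588, 0.195, -0.42], 0.2502, 0.03], [[0.6588, 0.195, -0.42], 0.2502, 0.03]]'

```text
time: 4.65
ee_pos: [0.5062, 0.1309, 0.3004]
eef_rot: [0.751, 0.661, -0.0, -0.0]
ft_force: [-0.1, -0.5, -2.8]
width: 0.0511
grip_force: 40.0
```

Run:
```python
from h import *
c=cam("wrist"); cv2.imwrite("pics/w2.png",cv2.cvtColor(c["img"],cv2.COLOR_RGB2BGR)); np.save("w2.npy",c["pose"])
s=r.read_state(); print(s["joint_positions"],s["ee_pos"],s["eef_rot"],s["time"])
```

```text
[ 0.34222895  0.14246649 -0.74319227  1.6090651   0.09754236  1.42852516
 -0.53933632] [0.50658983 0.12925211 0.30036722] [ 7.51383762e-01  6.59865395e-01 -3.13632645e-04  6.97368321e-05] 4.7
```

View pics/w2.png

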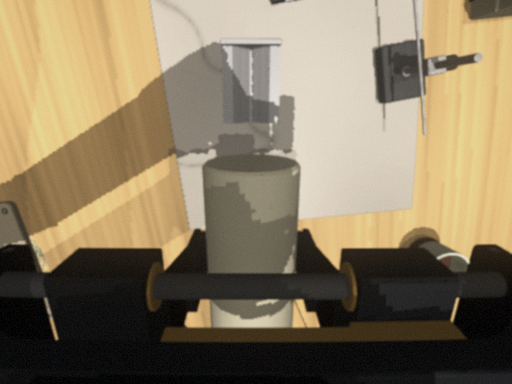

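The held model points up the image, its foot face at rows ~155–180. Beyond it lies the V-block at columns 222–281, rows 38–122, with the end plate at the far end. The gauge base is at (400,70). Next, an enlarged crop of the block.

Run:
```python
import cv2,numpy as np
t=cv2.imread("pics/w2.png"); a=cv2.resize(t[30:130,205:300],None,fx=6,fy=6,interpolation=cv2.INTER_CUBIC)
a=cv2.convertScaleAbs(a,alpha=1.5)
for i in range(0,95,10): cv2.putText(a,str(205+i),(i*6,8),0,.3,(0,0,255))
for i in range(0,100,10): cv2.line(a,(0,i*6),(6,i*6),(0,0,255)); cv2.putText(a,str(30+i),(8,i*6+4),0,.3,(0,0,255))
cv2.imwrite("pics/w2c.png",a)
```

```text
(no output)
```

View pics/w2c.png

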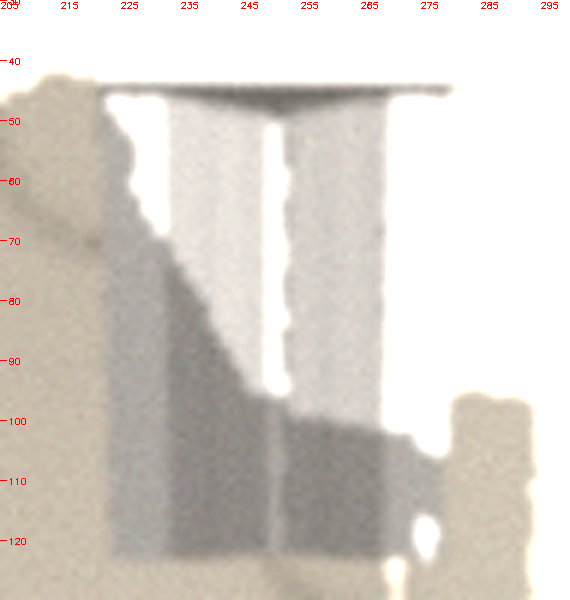

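Run:
```python
from h import *
from scipy.spatial.transform import Rotation as R
c=cam("wrist"); s=r.read_state(); T=R.from_quat(s["eef_rot"]).as_matrix(); p=np.array(s["ee_pos"])
print(np.abs(np.array(c["pose"])-np.load("w2.npy")).max(), p)
q=lambda x,y:(205+x/6-.42,30+y/6-.42); z=.0605
L=onz(c,[q(166,100),q(167,550)],z); Rr=onz(c,[q(386,100),q(383,550)],z)
print("width",np.linalg.norm(L-Rr,axis=1)); m=(L+Rr)/2; d=m[0]-m[1]; d/=np.linalg.norm(d); 
for e in (L,Rr): f=e[0]-e[1]; print("edge yaw",np.degrees(np.arctan2(f[1],f[0])))
print("V yaw",np.degrees(np.arctan2(d[1],d[0])))
near=onz(c,[q(275,559)],z)[0]; pl=[onz(c,[q(275,95)],z)[0],onz(c,[q(275,85)],.072)[0]]
print("len",[d@(a-near) for a in pl], "outer w",np.linalg.norm(np.diff(onz(c,[q(106,450),q(452,450)],z),axis=0)))
plx=np.mean([d@a for a in pl]+[d@near+.09]); n=np.array([-d[1],d[0],0])
seat=d*(plx-.055)+n*(n@m.mean(0)); seat[2]=.0748; print("seat",seat)
tc=cam("top"); print("seat in top px",proj(tc,seat))
tx,ty=T[:,0],T[:,1]; print("tool yaw",np.degrees(np.arctan2(tx[1],tx[0])))
# held model: silhouette of foot edge, axis at TCP+.012
hz=p[2]-.0127
E=onz(c,[(204,164),(299.5,164)],hz+0.0); print("held foot axis (tool)",((E.mean(0)-p)@T).round(4),"diam",np.linalg.norm(E[0]-E[1]))
for v,zz in((154.5,hz+.026),(181,hz+.026),(154.5,hz-.026)): print(v,((onz(c,[(252,v)],zz)[0]-p)@T).round(4))
print("gauge base far/near corner",onz(c,[(375,45),(377,103),(425,98)],.044).round(3).tolist(), "needle",onz(c,[(384,130),(377,5),(424,130)],.10).round(3).tolist())
```

```text
0.002269267141258774 [0.50680234 0.12832232 0.30034894]
width [0.04342459 0.04561131]
edge yaw 81.71684851566192
edge yaw 83.15869743411601
V yaw 82.43767510483687
len [np.float64(0.08964069970893593), np.float64(0.08947192168154558)] outer w 0.07193230200258782
seat [0.51806965 0.22197244 0.0748    ]
seat in top px [[170.3605036  205.96330266]]
tool yaw 82.48318925947308
held foot axis (tool) [0.0537 0.0006 0.0127] diam 0.05094575997947265
154.5 [ 0.0633  0.0007 -0.0134]
181 [ 0.0513  0.0007 -0.0133]
154.5 [0.0543 0.0007 0.0387]
gauge base far/near corner [[0.679, 0.261, 0.044], [0.681, 0.191, 0.044], [0.744, 0.19, 0.044]] needle [[0.666, 0.163, 0.1], [0.659, 0.292, 0.1], [0.712, 0.157, 0.1]]
```

To row units: 0.187 m / 0.4 = 0.4675, 0.18 m / 0.4 = 0.45.

Request:
jog_arm --plan '[[[0.075, 0, 0.075], 0, 0.03], [[0.15, -0.0025, 0.15], 0, 0.03], [[0.2125, -0.005, 0.25], 0, 0.03], [[0.2238, -0.005, 0.325], 0, 0.03], [[0.2238, -0.005, 0.4], 0, 0.03], [[0.2238, -0.005, 0.45], 0, 0.03], [[0.2238, -0.005, 0.4675], 0, 0.03], [[0.2238, -0.005, 0.4675], 0, 0.03], [[0.2238, -0.005, 0.4675], 0, 0.03], [[0.2238, -0.005, 0.4675], 0, 0.03], [[0.2238, -0.005, 0.4675], 0, 0.03]]'

```text
time: 5.9
ee_pos: [0.5169, 0.2189, 0.1146]
eef_rot: [0.752, 0.66, 0.001, 0.0]
ft_force: [-0.3, -0.3, -3.4]
width: 0.0508
grip_force: 40.0
```

Run:
```python
from h import *
c=cam("wrist"); s=r.read_state(); print(np.round(s["ee_pos"],4),s["ft_force"],s["torque"])
b=cv2.cvtColor(c["img"],cv2.COLOR_RGB2BGR); a=cam("scene")["img"][150:250,280:413,::-1]
cv2.imwrite("pics/w3.png",np.hstack([b[:300,100:420],cv2.resize(a,(399,300),interpolation=cv2.INTER_CUBIC)]))
```

```text
[0.5168 0.2188 0.1144] [ 0.50318281  0.16542376 -2.5096564 ] [-0.00711681 -0.09024461 -0.02855194]
```

View pics/w3.png

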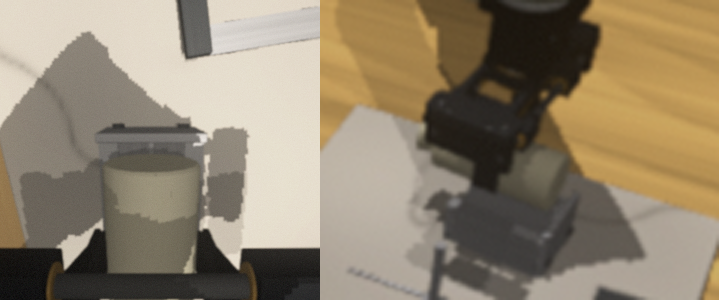

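The model is centred over the groove: model columns 203–299, end plate 195–308 in full-image pixels. There is a visible gap before the plate, so I'll lower it slowly to just above the seat.

To row units: 0.024 m / 0.4 = 0.06, 0.022 m / 0.4 = 0.055.

Request:
jog_arm --plan '[[[0, 0, 0.015], 0, 0.03], [[0, 0, 0.03], 0, 0.03], [[0, 0, 0.0425], 0, 0.03], [[0, 0, 0.05], 0, 0.03], [[0, 0, 0.055], 0, 0.03], [[0, 0, 0.06], 0, 0.03], [[0, 0, 0.06], 0, 0.03], [[0, 0, 0.06], 0, 0.03], [[0, 0, 0.06], 0, 0.03]]'

```text
time: 6.9
ee_pos: [0.5165, 0.2188, 0.0897]
eef_rot: [0.752, 0.66, 0.0, 0.0]
ft_force: [0.6, -0.1, -3.4]
width: 0.0511
grip_force: 40.0
```

Request:
jog_arm --plan '[[[0, 0, 0.0013], 0, 0.03], [[0, 0, 0.0025], 0, 0.03], [[0, 0, 0.0025], 0, 0.03], [[0, 0, 0.0025], 0, 0.03]]'

```text
time: 7.3
ee_pos: [0.5163, 0.2188, 0.0885]
eef_rot: [0.752, 0.66, -0.0, 0.0]
ft_force: [-0.1, -0.1, -2.2]
width: 0.0512
grip_force: 40.0
```

To row units: 0.003 m / 0.4 = 0.0075, 0.002 m / 0.4 = 0.005.

Request:
jog_arm --plan '[[[0.0025, 0, 0], 0, 0.03], [[0.005, 0, 0], 0, 0.03], [[0.0075, 0, 0], 0, 0.03], [[0.0075, 0, 0], 0, 0.03], [[0.0075, 0, 0], 0, 0.03]]'

```text
time: 7.8
ee_pos: [0.5167, 0.2218, 0.0885]
eef_rot: [0.752, 0.66, -0.0, 0.0]
ft_force: [-0.5, -0.1, -3.1]
width: 0.051
grip_force: 40.0
```

Request:
jog_arm --plan '[[[0.0013, 0, 0], 0, 0.03], [[0.0025, 0, 0], 0, 0.03], [[0.0025, 0, 0], 0, 0.03], [[0.0025, 0, 0], 0, 0.03]]'

```text
time: 8.2
ee_pos: [0.5169, 0.2227, 0.0885]
eef_rot: [0.752, 0.66, 0.0, 0.0]
ft_force: [0.7, -0.9, -3.8]
width: 0.051
grip_force: 40.0
```

Request:
jog_arm --plan '[[[0.0013, 0, 0], 0, 0.03], [[0.0025, 0, 0], 0, 0.03], [[0.0025, 0, 0], 0, 0.03], [[0.0025, 0, 0], 0, 0.03]]'

```text
time: 8.6
ee_pos: [0.517, 0.2238, 0.0885]
eef_rot: [0.752, 0.66, 0.0, 0.0]
ft_force: [0.5, 0.5, -2.8]
width: 0.0511
grip_force: 40.0
```

To row units: 0.001 m / 0.4 = 0.0025, 0.0005 m / 0.4 = 0.0013.

Request:
jog_arm --plan '[[[0.0013, 0, 0], 0, 0.03], [[0.0025, 0, 0], 0, 0.03], [[0.0025, 0, 0], 0, 0.03], [[0.0025, 0, 0], 0, 0.03]]'

```text
time: 9.0
ee_pos: [0.5171, 0.2247, 0.0885]
eef_rot: [0.752, 0.66, -0.0, 0.0]
ft_force: [-0.8, -0.1, -3.3]
width: 0.051
grip_force: 40.0
```

Request:
jog_arm --plan '[[[0.0013, 0, 0], 0, 0.03], [[0.0025, 0, 0], 0, 0.03], [[0.0025, 0, 0], 0, 0.03], [[0.0025, 0, 0], 0, 0.03]]'

```text
time: 9.4
ee_pos: [0.5171, 0.2249, 0.0884]
eef_rot: [0.752, 0.659, -0.001, 0.0]
ft_force: [-1.3, -4.5, -0.7]
width: 0.0514
grip_force: 40.0
```

Run:
```python
from h import *
c=cam("wrist"); b=cv2.cvtColor(c["img"],cv2.COLOR_RGB2BGR); s=r.read_state(); print(s["ee_pos"],s["ft_force"])
cv2.imwrite("pics/w4.png",cv2.convertScaleAbs(cv2.resize(b[100:190,185:315],None,fx=6,fy=6,interpolation=cv2.INTER_CUBIC),alpha=1.3))
```

```text
[0.517153   0.22488231 0.08841445] [-1.19473392 -5.53992534 -1.1948893 ]
```

View pics/w4.png

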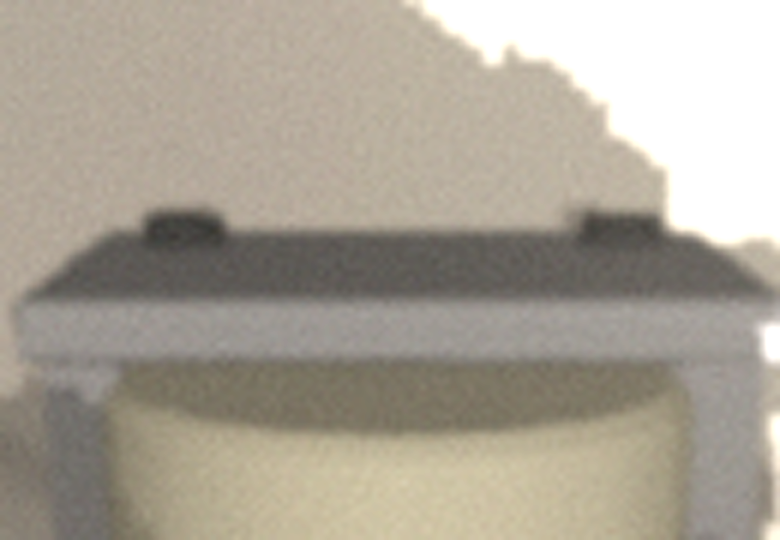

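The foot meets the plate: axial force rises to −4.5 N at TCP y = 0.2249, and the picture shows the foot against the plate's inner edge. I'll back off about 1 mm, then lower until it bears.

To row units: -0.0018 m / 0.4 = -0.0045, -0.001 m / 0.4 = -0.0025.

Request:
jog_arm --plan '[[[-0.0025, 0, 0], 0, 0.03], [[-0.0045, 0, 0], 0, 0.03], [[-0.0045, 0, 0], 0, 0.03], [[-0.0045, 0, 0], 0, 0.03]]'

```text
time: 9.85
ee_pos: [0.517, 0.2243, 0.0886]
eef_rot: [0.751, 0.66, 0.0, -0.0]
ft_force: [0.5, -0.1, -3.4]
width: 0.0512
grip_force: 40.0
```

Request:
jog_arm --plan '[[[0, 0, 0.0013], 0, 0.03], [[0, 0, 0.0025], 0, 0.03], [[0, 0, 0.0038], 0, 0.03], [[0, 0, 0.0038], 0, 0.03], [[0, 0, 0.0038], 0, 0.03]]'

```text
time: 10.35
ee_pos: [0.5175, 0.2242, 0.0878]
eef_rot: [0.752, 0.66, 0.001, 0.0]
ft_force: [-0.1, -0.9, 5.5]
width: 0.0513
grip_force: 40.0
```

Request:
jog_arm --plan '[[[0, 0, 0.0013], 0, 0.03], [[0, 0, 0.0025], 0, 0.03], [[0, 0, 0.0025], 0, 0.03], [[0, 0, 0.0025], 0, 0.03]]'

```text
time: 10.75
ee_pos: [0.5175, 0.2242, 0.0878]
eef_rot: [0.752, 0.66, 0.001, 0.001]
ft_force: [-4.3, -2.7, 15.5]
width: 0.0515
grip_force: 40.0
```

To row units: -0.0006 m / 0.4 = -0.0015, -0.0003 m / 0.4 = -0.0008.

Request:
jog_arm --plan '[[[0, -0.0008, 0.0008], 0, 0.03], [[0, -0.0015, 0.0015], 0, 0.03], [[0, -0.0015, 0.0015], 0, 0.03], [[0, -0.0015, 0.0015], 0, 0.03], [[0, -0.0015, 0.0015], 0, 0.03]]'

```text
time: 11.25
ee_pos: [0.5175, 0.2243, 0.0877]
eef_rot: [0.752, 0.66, 0.001, 0.001]
ft_force: [-4.7, -4.0, 19.7]
width: 0.0513
grip_force: 40.0
```

To row units: -0.0003 m / 0.4 = -0.0008.

Request:
jog_arm --plan '[[[0, -0.0008, 0], 0, 0.03], [[0, -0.0008, 0], 0, 0.03], [[0, -0.0008, 0], 0, 0.03], [[0, -0.0008, 0], 0, 0.03], [[0, -0.0008, 0], 0, 0.03], [[0, -0.0008, 0], 0, 0.03], [[0, -0.0008, 0], 0, 0.03], [[0, -0.0008, 0], 0, 0.03]]'

```text
time: 12.05
ee_pos: [0.5175, 0.2242, 0.0877]
eef_rot: [0.752, 0.659, 0.001, 0.001]
ft_force: [-2.2, -4.8, 18.6]
width: 0.0511
grip_force: 40.0
```

Run:
```python
from h import *
b=cam("wrist")["img"][90:290,150:350,::-1]; a=cam("scene")["img"][140:260,290:410,::-1]; s=r.read_state(); print(s["ft_force"],s["torque"],np.abs(s["joint_vel"]).max())
f=lambda i:cv2.resize(i,(400,400),interpolation=cv2.INTER_CUBIC)
cv2.imwrite("pics/w5.png",np.hstack([f(b),f(a)]))
```

```text
[-3.05876736 -3.49158668 18.40299143] [-0.79949501  0.82880466 -0.05522267] 0.0010532751247342511
```

View pics/w5.png

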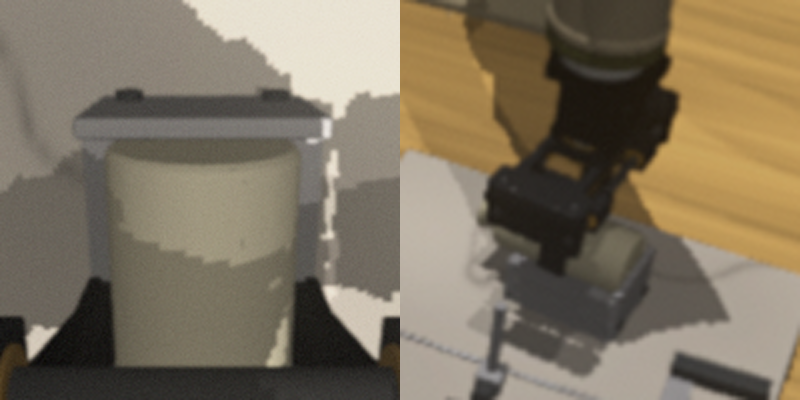

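The model lies straight in the groove with its foot at the end plate, the fingertips are above the block, and the gauge and square are untouched. The push is steady at about 19 N, so I'm handing it in.

```bash
python3 -c "
from bench import r, cams
print(r.close_job())"
```

```text
the job is handed in; nothing more can be done
None
```

The model lies in the V-block groove with its foot about 1 mm or less from the end plate, still gripped at 40 N and pressed down with about 19 N; nothing else was touched, and the job is handed in (no verdict was returned).

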